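# Slide a glass slide over the bench edge, pick it up and lay it on a sloping rest

## Robot

A 7-joint arm with a two-finger parallel gripper is mounted at the origin on a cart in front of the work surface, level with it; the furniture and walls round the work are solid. World frame = base frame: x ahead of the robot, y to its left, z up, the work surface at z = 0. Lengths are in m, angles in rad, forces in N, time in s.
With the tool pointing down it reaches from about 0.425 to 0.925 m from the base axis. Payload 6.8 kg.
Tool frame: the origin (TCP) lies midway between the tips of the shut fingers; the grasp point (between the pads) lies 19 mm behind it; z points along the fingers, y is the line along which they close (so a half turn about z gives the same grasp; the last joint's range is limited). The gripper opens to 88 mm and grips with 3 to 60 N. Pads are 20 mm wide; open, the fingers measure 115 mm over their backs; the gripper's body (75 mm by 178 mm) begins 61 mm behind the grasp point.
Start: joints at [1.132, 0.477, 0.022, 1.555, -0.011, 1.109, -0.083], TCP at [0.219, -0.638, 0.223] pointing down, gripper open.
Joint ranges: [-2.96, 2.96], [-0.34, 2.1], [-1.41, 1.46], [0.24, 2.44], [-1.37, 4.51], [0.17, 1.92], [-2.96, 2.96]. Speed limits (rad/s): [2.39, 2.39, 3.14, 3.14, 3.14, 3.14, 3.14].

## Interface

Orientations are given as a unit quaternion [w, x, y, z].
In Python, from workcell import * gives the robot as it stands.
- The arm moves only by the tool play_rows, never from a script. Its argument "motion" is a list of rows, each a list of 6 numbers: the shift along the tool's x, y, z normalised to -1 to 1, where 1 is 0.02 m, then the turn, a rotation vector about the tool's x, y, z normalised to -1 to 1, where 1 is 0.08 rad. A call has exactly 5 rows; each row shifts and turns the commanded pose from where the row before left it, along the tool's axes as they then stand; what a row does not reach is not made up. A row lasts 1/10 s, in which the tool goes at most 50 mm and 8.59 degrees, less where a joint would pass 70% of its speed; a pose out of reach is approached as far as the arm can. A call with a number of a shift or a turn outside -1 to 1 is refused whole. A call with a gripper value outside its range is refused whole. "claw" is the opening, from -1 (shut) to 1 (fully open), set as the call begins (left out, the last holds). The fingers move at their own pace and stop on an object; "grip_force" is the grip in N (left out, the last holds). Time passes only in rows, so rows that do not move let the fingers close, or fill a call up. It gives the time, the measured TCP pose, the force, the opening and the grip force at its end, in the units of the state.
- observe(): the state, without advancing time (a new reading comes with each control period).
- grab_frame(name): name is "scene" or "top" or "wrist"; returns a dict with "color" (480x640x3 uint8, red, green, blue), "intrinsics" (3x3 intrinsics, pixels), "xyz" and "attitude" of the camera in the world; the wrist camera has in their place "T_tool_cam" (4x4, takes a point from camera to tool coordinates, whose origin is the TCP and whose axes are the flange's). Camera axes: x right, y up, looking along -z (the intrinsics and any distortion apply to the point x, -y, -z); pixel columns grow to the right and rows downward; lengths in m; the calibration is good to about 2 mm. The wrist camera is an equidistant fisheye: a pixel r from the principal point sees the ray r / f radians off the axis. A picture is of the moment at which its call begins: read the wrist's pose just before it. There is no depth.
- finish_job(): hands the job in; it is judged then, once.
The state is a dict: "clock": time; "joints": joint angles; "qd": joint speeds; "effort": joint torques, N m; "eef_pos": TCP position; "orientation": TCP orientation; "wrist_force": force on the tool from outside, world axes, zero at the start; "ft_torque": the same for the moment, N m; "opening": finger opening in m; "gripper_force": force on a finger pad.
Only numpy, scipy, OpenCV 4.12 (cv2) and the standard library are available. Lean on these libraries where they do the work, as an engineer would, in place of code of your own. Each camera call takes 0.05 s, during which the arm holds its last target. There are 200 camera calls.

## Task

The glass slide lying flat on the bench is too thin to pick up where it is: press lightly on it and slide it to the bench's right-hand edge until about a third of its length overhangs, still lying flat. Then take the overhanging end by its long edges and lay the slide, section side up, on the slope of the empty drying rest - held at the slant until it lies on the slope, not dropped - lying straight up the slope with its short lower edge down against the lip between the two ears, and let go. Leave the other slide on its rest and the small things nearby undisturbed.

Things in the scene. Friction and masses are not known exactly. Their poses are not given: they have to be found in the camera images.
- wet_slide: the slide to move: large glass microscope slide, 50 mm wide (its x) x 75 mm long (its y) x 2 mm thick, about 20 g, loose, flat on the bench, long side roughly along world y. Origin: centre of its underside; z out of the section side. Clear glass with a pinkish stained section. Pressed with a few newtons it follows the fingertips; it tips off the bench once 37 mm overhang
- wet_slide_label (a point): a point on top of that slide, 28.5 mm from its centre along its +y: the middle of its frosted white label end (18 mm long, the whole 50 mm wide), the end away from the bench's right-hand edge and a good place to press
- bench_edge (a point): a point on the top of the bench's straight right-hand edge (the edge runs along world x, at world y = -0.169); bench top at z = 0, free air beyond it (more negative y) and beside the 38 mm thick top. Axes as the world's. Never moves
- free_rest: the EMPTY drying rest: a small fixed stand of bent steel sheet, 78 mm deep x 66 mm wide, about 54 mm high; origin at the centre of its underside, -x is its front (low side, facing the robot at yaw 0), +x its back (high side)
- free_rest_slope: its sloping panel, 38 degrees from level: origin in the inner corner where slope and lip meet, midway across, 16 mm above the bench; x up the slope, y left across it, z square out of it. Panel 62 mm long, only 34 mm wide, so a slide juts out at both sides and 13 mm at the top; the lowest 13 mm are 64 mm wide. Steel so steep that the glass mostly slides down to the lip by itself
- free_rest_seat (a point): point on that slope, 37.5 mm up it from the lip, midway across: where the centre of a seated slide's underside lies, its long side up the slope. The lip stands 6 mm above the slope; the two ears beside the lowest 12 mm stand 5 mm above it, at 31 mm either side (60 mm clear between them)
- used_rest: a second, identical rest (same frame), which already carries a slide; the two rests may stand either way round, left or right
- dry_slide: an identical loose slide already leaning on the used rest: leave it alone
- tweezers: bystander: steel tweezers, 17 x 123 x 10 mm, lying flat; origin at the centre of the underside
- small_dish: bystander: clear Petri dish, 60 mm across, 16 mm high; origin at the centre of the underside
- counting_slide: bystander: thick glass counting slide, 33 x 75 x 5 mm; origin at the centre of the underside
- black_marker: bystander: marker pen, white barrel with a black cap, 14 x 138 x 15 mm; origin at the centre of the underside
There are look-alikes about, which are no part of the job. What is shaped like the wet_slide but black is not meant. What is shaped like the free_rest but orange is not meant.

How it is judged:
On the way, in this order (a step that is already met when the one before it is completed fails the run):
1. the wet slide lies flat on the bench with 18 to 36 mm of its length over the right-hand edge, its long side within 20 degrees of square to the edge (y of wet_slide in the frame of bench_edge between 0.0015 and 0.0195 m and height (world z) of wet_slide between -0.003 and 0.003 m and angle between wet_slide's own z axis and vertical below 0.06 rad and angle between the y axis of wet_slide and the y axis of bench_edge, either way round below 0.35 rad), for 0.2 s.
2. the slide, still held by the fingers, lies along the slope of the empty rest: parallel to it within 9 degrees, within 6 mm of it and 15 mm of its seat along it (contact force between the fingers and wet_slide above 0.5 N and angle between the z axis of wet_slide and the z axis of free_rest_slope, either way round below 0.157 rad and z of wet_slide in the frame of free_rest_slope between -0.004 and 0.006 m and x of wet_slide in the frame of free_rest_slope between 0.03 and 0.0525 m and y of wet_slide in the frame of free_rest_slope between -0.012 and 0.012 m), for 0.1 s.
At the end, for the whole second after the job is handed in: The slide rests, released and still, section side up on the slope of the empty rest: flat on it within 5 degrees and 3 mm, long side up the slope within 11 degrees, lower edge at the lip (gap at most about 5 mm), centred between the ears within 7.5 mm. The other slide has not moved more than 15 mm (x of wet_slide in the frame of free_rest_slope between 0.0345 and 0.043 m and y of wet_slide in the frame of free_rest_slope between -0.0075 and 0.0075 m and z of wet_slide in the frame of free_rest_slope between -0.003 and 0.003 m and angle between the z axis of wet_slide and the z axis of free_rest_slope, either way round below 0.08 rad and angle between the y axis of wet_slide and the x axis of free_rest_slope, either way round below 0.2 rad and angle between wet_slide's own z axis and vertical below 1.2 rad and linear speed of wet_slide below 0.01 m/s and distance of dry_slide from where it was at the start of the episode below 0.015 m); the robot touches nothing.
It fails at once if the slide on the other rest is displaced (more than 15 mm) (distance of dry_slide from where it was at the start of the episode above 0.015 m).
It fails at once if a bystander (tweezers, small dish, counting slide, marker) is displaced by more than 30 mm (distance of any of tweezers, small_dish, counting_slide, black_marker from where it was at the start of the episode above 0.03 m).
It also fails if it takes over 56 s, if anything falls off the work surface, if the arm or the gripper's body presses on something with over 40 N, if the wrist force passes 120 N, or if a joint passes its speed limit or range.

## Working session

There is one attempt and no reset: what is moved stays moved. The work goes in short steps, Python scripts to look and compute and a tool call to move; the robot and the scene stay as the last step left them, time stands still between calls to the robot, and variables do not carry over. Pictures are saved under pics/ and viewed, at most 10 in all, crops included, and the job is handed in when it is done.

Besides the shell and the picture viewer there is one more tool, called after "Request:" in YAML: its name, and indented under it one key for each argument. play_rows: Moves the arm, as the interface text tells. Scaled input: -1 to 1 covers 0.02 m each way for a shift and 0.08 rad each way for a turn. Its arguments: {"type":"object","properties":{"motion":{"type":"array","items":{"type":"array","items":{"type":"number","minimum":-1,"maximum":1}}},"claw":{"type":"number"},"grip_force":{"type":"number"}},"required":["motion"]}

```bash
mkdir -p pics; ls; python3 - <<'E'
from workcell import *
import cv2,pickle
s=observe();print(s)
for n in ("scene","top"):
    f=grab_frame(n);cv2.imwrite(f"pics/{n}0.png",f["color"][:,:,::-1]);pickle.dump(f,open(f"{n}0.pkl","wb"))
    print(n,f["intrinsics"],f["xyz"],f["attitude"],f.keys())
E
```

```text
pics
{'clock': 0.0, 'joints': array([ 1.13190724,  0.47778136,  0.02232368,  1.55642717, -0.01149903,
        1.10930572, -0.08310021]), 'qd': array([-7.00284357e-05, -1.25800223e-03,  7.18138747e-04,  1.28501062e-03,
        2.51079730e-04,  1.25565729e-04, -2.94695034e-04]), 'effort': array([-5.74687238e-04, -5.82848167e+01,  1.53429139e+00, -2.72609210e+01,
       -5.43329283e-02,  1.69679843e-02,  1.61943567e-04]), 'eef_pos': array([ 0.21903418, -0.63784316,  0.22170424]), 'orientation': array([-8.72033444e-04,  9.86350085e-01,  1.64659360e-01, -2.09477967e-04]), 'wrist_force': array([0.34825393, 0.57052478, 1.14963018]), 'ft_torque': array([-0.01906406,  0.0202506 ,  0.02954143]), 'gripper_force': 0.0, 'opening': 0.08802587470607934}
scene [[466.69638792   0.         320.99614283]
 [  0.         466.69638792 244.20549836]
 [  0.           0.           1.        ]] [-0.18661805 -0.56378578  0.59926701] [ 0.79629813  0.49534468 -0.1836187  -0.2946644 ] dict_keys(['color', 'intrinsics', 'xyz', 'attitude'])
top [[604.39513194   0.         315.46303916]
 [  0.         604.39513194 238.38669687]
 [  0.           0.           1.        ]] [0.31955882 0.25864595 1.38906698] [-0.69700192 -0.05278196  0.05506732  0.71300069] dict_keys(['color', 'intrinsics', 'xyz', 'attitude'])
```

View pics/top0.png

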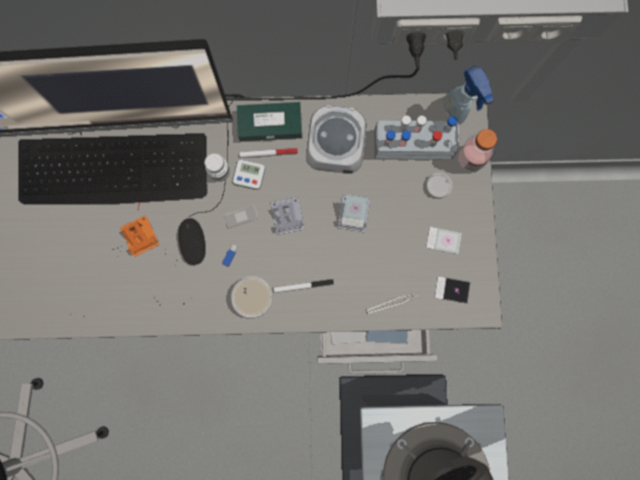

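View pics/scene0.png

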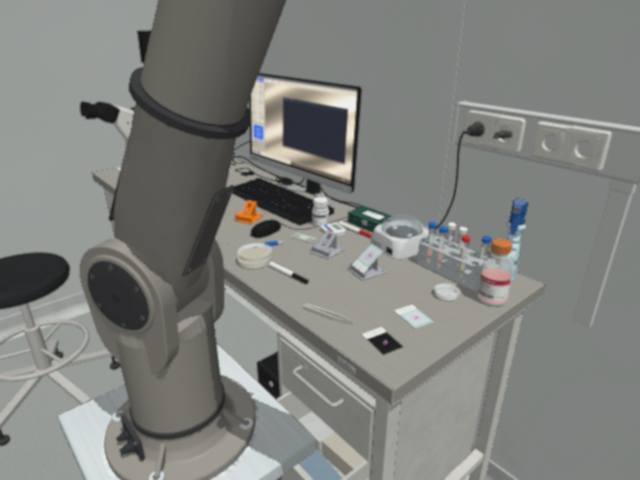

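Top view candidates for the wet slide:
- (444,240): clear slide with a pink section and white label at its left end, which fits.
- (453,290): black look-alike.
- (354,212): dry slide on the used rest.
- (240,216): counting slide.

For the rest, (287,216) is the empty grey one, (354,212) is used, and (140,235) is the orange decoy. I'll check the choice in one close crop.

```bash
cat > h.py <<'E'
import numpy as np, cv2, pickle
from scipy.spatial.transform import Rotation as R
def rot(q): return R.from_quat([q[1],q[2],q[3],q[0]])
def px2w(f,u,v,z):
    K=f["intrinsics"]; d=rot(f["attitude"]).apply([(u-K[0,2])/K[0,0],-(v-K[1,2])/K[1,1],-1])
    c=np.array(f["xyz"]); return c+d*(z-c[2])/d[2]
def w2px(f,p):
    K=f["intrinsics"]; c=rot(f["attitude"]).inv().apply(np.array(p)-f["xyz"])
    return np.stack([K[0,2]-K[0,0]*c[...,0]/c[...,2],K[1,2]+K[1,1]*c[...,1]/c[...,2]],-1)
E
python3 - <<'E'
from h import *
f=pickle.load(open("top0.pkl","rb"));im=f["color"][:,:,::-1]
a=cv2.resize(im[185:250,260:340],(800,650),interpolation=cv2.INTER_CUBIC)
b=cv2.resize(im[215:265,420:500],(800,500),interpolation=cv2.INTER_CUBIC)
o=np.vstack([a,b]);
o=np.zeros((600,800,3),np.uint8)
o[:325,:400]=cv2.resize(a,(400,325)); o[:250,400:]=cv2.resize(b,(400,250))
g=pickle.load(open("scene0.pkl","rb"))["color"][:,:,::-1]
o[325:600,:400]=cv2.resize(g[220:275,300:380],(400,275),interpolation=cv2.INTER_CUBIC)
o[325:600,400:]=cv2.resize(g[295:350,380:460],(400,275),interpolation=cv2.INTER_CUBIC)
cv2.imwrite("pics/crop1.png",o)
print(w2px(f,[[0.3,-.169,0],[.6,-.169,0]]), px2w(f,444,240,.002),px2w(f,287,216,.03),px2w(f,354,212,.03))
E
```

```text
[[503.07529117 335.76857283]
 [494.1226142  206.25560163]] [ 0.52239322 -0.04657039  0.002     ] [0.58189236 0.31576728 0.03      ] [0.58775967 0.16219247 0.03      ]
```

View pics/crop1.png

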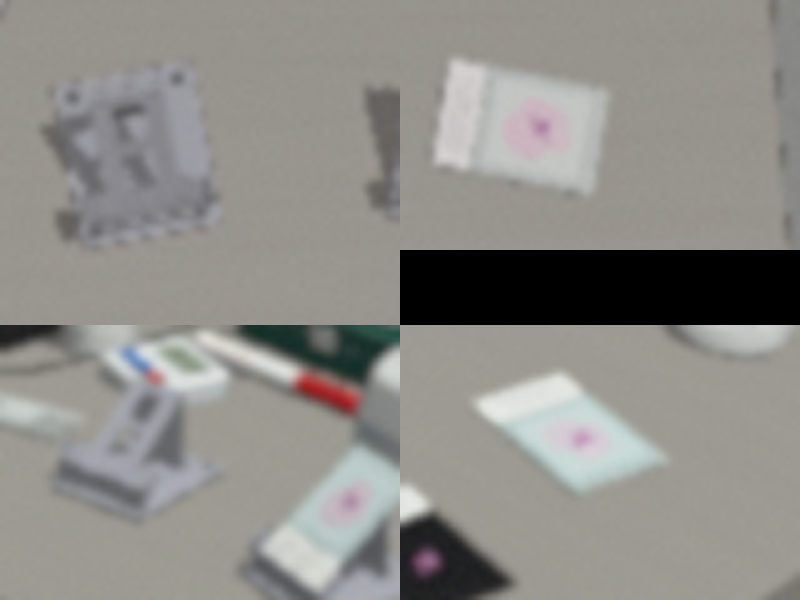

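```bash
python3 - <<'E'
from h import *
f=pickle.load(open("top0.pkl","rb"))
c=lambda u,v:(420+(u-400)/5,215+v/5)
P=np.array([px2w(f,*c(*p),.002)[:2] for p in[(452,59),(608,90),(592,194),(434,164)]])
print(P,P.mean(0)); e=(P[0]+P[3]-P[1]-P[2])/2;print("y axis",e,np.linalg.norm(e),"yaw off +y deg",np.degrees(np.arctan2(-e[0],e[1])))
w=(P[0]+P[1]-P[2]-P[3])/2;print("width",w,np.linalg.norm(w),np.degrees(np.arctan2(w[1],w[0])))
r=lambda u,v:(260+u/5,185+v/5)
Q=np.array([px2w(f,*r(*p),z)[:2] for p,z in[((85,243),0),((218,218),0),((50,95),0.0)]])
print(Q);d=Q[0]-Q[1];print("front",np.linalg.norm(d),np.degrees(np.arctan2(-d[0],d[1])))
for n,x in [("tweez",(390,303)),("dish",(438,186)),("count",(240,216)),("mark",(303,286))]: print(n,px2w(f,*x,0.005))
E
```

```text
[[ 0.55417701 -0.01660188]
 [ 0.53791941 -0.08841955]
 [ 0.48938052 -0.07810938]
 [ 0.50503298 -0.00570575]] [ 0.52162748 -0.04720914]
y axis [0.01595503 0.07211065] 0.07385464793582197 yaw off +y deg -12.476127002115351
width [ 0.04884146 -0.01060315] 0.04997914624993084 -12.248470093636007
[[0.54651949 0.34095234]
 [0.5569271  0.27881243]
 [0.61722    0.35644247]]
front 0.06300544946334292 9.508029102433426
tweez [0.37961525 0.0852238  0.005     ]
dish [ 0.65043347 -0.0388909   0.005     ]
count [0.58918348 0.42628338 0.005     ]
mark [0.42285364 0.28275448 0.005     ]
```

The slide measures 74 x 50 mm, centred at (0.522, -0.047) with yaw -12°, and the label point is about (0.528, -0.019). The crop confirms it: clear glass, pink section, label end away from the edge. I'll move above the label now, fingers shut.

Request:
play_rows:
  motion:
    - [0.704,-0.692,0.1,0,0,0]
    - [0.704,-0.692,0.1,0,0,0]
    - [0.704,-0.692,0.1,0,0,0]
    - [0.704,-0.692,0.1,0,0,0]
    - [0.704,-0.692,0.1,0,0,0]
  claw: -1
  grip_force: 20

```text
clock: 0.6
eef_pos: [0.2635, -0.5491, 0.2121]
orientation: [-0.0, 0.986, 0.165, -0.0]
wrist_force: [0.3, -0.1, 0.5]
opening: 0.0512
gripper_force: 0.0
```

Request:
play_rows:
  motion:
    - [0.704,-0.692,0.1,0,0,0]
    - [0.704,-0.692,0.1,0,0,0]
    - [0.704,-0.692,0.1,0,0,0]
    - [0.704,-0.692,0.1,0,0,0]
    - [0.704,-0.692,0.1,0,0,0]

```text
clock: 1.1
eef_pos: [0.3076, -0.4608, 0.2022]
orientation: [-0.0, 0.986, 0.165, -0.0]
wrist_force: [-0.2, 0.0, 0.6]
opening: 0.0114
gripper_force: 0.0
```

Request:
play_rows:
  motion:
    - [0.704,-0.692,0.1,0,0,0]
    - [0.704,-0.692,0.1,0,0,0]
    - [0.704,-0.692,0.1,0,0,0]
    - [0.704,-0.692,0.1,0,0,0]
    - [0.704,-0.692,0.1,0,0,0]

```text
clock: 1.6
eef_pos: [0.3516, -0.3725, 0.1923]
orientation: [-0.0, 0.986, 0.165, -0.0]
wrist_force: [1.3, -0.1, 0.1]
opening: 0.0005
gripper_force: 0.0
```

Request:
play_rows:
  motion:
    - [0.704,-0.692,0.1,0,0,0]
    - [0.704,-0.692,0.1,0,0,0]
    - [0.704,-0.692,0.1,0,0,0]
    - [0.704,-0.692,0.1,0,0,0]
    - [0.704,-0.692,0.1,0,0,0]

```text
clock: 2.1
eef_pos: [0.3957, -0.2843, 0.1823]
orientation: [-0.0, 0.986, 0.165, -0.0]
wrist_force: [-0.1, -0.3, -0.6]
opening: 0.0002
gripper_force: 0.0
```

Request:
play_rows:
  motion:
    - [0.704,-0.692,0.1,0,0,0]
    - [0.704,-0.692,0.1,0,0,0]
    - [0.704,-0.692,0.1,0,0,0]
    - [0.704,-0.692,0.1,0,0,0]
    - [0.704,-0.692,0.1,0,0,0]

```text
clock: 2.6
eef_pos: [0.4398, -0.1961, 0.1723]
orientation: [-0.0, 0.986, 0.165, -0.0]
wrist_force: [0.2, 0.4, 0.2]
opening: 0.0004
gripper_force: 0.0
```

Request:
play_rows:
  motion:
    - [0.704,-0.692,0.1,0,0,0]
    - [0.704,-0.692,0.1,0,0,0]
    - [0.704,-0.692,0.1,0,0,0]
    - [0.704,-0.692,0.1,0,0,0]
    - [0.704,-0.692,0.1,0,0,0]

```text
clock: 3.1
eef_pos: [0.4839, -0.1078, 0.1623]
orientation: [-0.0, 0.986, 0.165, -0.0]
wrist_force: [0.2, -0.3, 0.2]
opening: 0.0007
gripper_force: 0.0
```

Request:
play_rows:
  motion:
    - [0.704,-0.692,0.1,0,0,0]
    - [0.704,-0.692,0.1,0,0,0]
    - [0.704,-0.692,0.1,0,0,0]
    - [0.704,-0.692,0.1,0,0,0]
    - [0.704,-0.692,0.1,0,0,0]

```text
clock: 3.6
eef_pos: [0.528, -0.0196, 0.1523]
orientation: [-0.0, 0.986, 0.165, -0.0]
wrist_force: [-0.4, 0.1, -0.4]
opening: 0.0003
gripper_force: 0.0
```

Request:
play_rows:
  motion:
    - [0,0,0,0,0,-0.98]
    - [0,0,0,0,0,-0.98]
    - [0,0,0,0,0,-0.98]
    - [0,0,0,0,0,-0.98]
    - [0,0,0,0,0,-0.98]

```text
clock: 4.1
eef_pos: [0.5277, -0.0203, 0.1523]
orientation: [-0.0, 0.935, 0.355, -0.0]
wrist_force: [0.5, 0.2, -0.3]
opening: 0.0002
gripper_force: 0.0
```

Request:
play_rows:
  motion:
    - [0,0,0,0,0,-0.98]
    - [0,0,0,0,0,-0.98]
    - [0,0,0,0,0,-0.98]
    - [0,0,0,0,0,-0.98]
    - [0,0,0,0,0,-0.98]

```text
clock: 4.6
eef_pos: [0.5277, -0.0203, 0.1523]
orientation: [-0.0, 0.848, 0.53, -0.0]
wrist_force: [0.2, 0.2, 0.3]
opening: 0.0004
gripper_force: 0.0
```

Request:
play_rows:
  motion:
    - [0,0,0,0,0,-0.98]
    - [0,0,0,0,0,-0.98]
    - [0,0,0,0,0,-0.98]
    - [0,0,0,0,0,0]
    - [0,0,0,0,0,0]

```text
clock: 5.1
eef_pos: [0.5278, -0.0204, 0.1524]
orientation: [-0.0, 0.781, 0.624, -0.0]
wrist_force: [0.4, 1.0, -0.4]
opening: 0.0002
gripper_force: 0.0
```

```bash
cat >> h.py <<'E'
def wpose(f,s):
    T=np.eye(4);T[:3,:3]=rot(s["orientation"]).as_matrix();T[:3,3]=s["eef_pos"];return T@f["T_tool_cam"]
def wr2w(f,s,u,v,z):
    K=f["intrinsics"];x,y=(u-K[0,2]),(v-K[1,2]);r=np.hypot(x,y);t=r/K[0,0]
    d=np.array([np.sin(t)*x/r,-np.sin(t)*y/r,-np.cos(t)]);W=wpose(f,s);d=W[:3,:3]@d
    return W[:3,3]+d*(z-W[2,3])/d[2]
def w2wr(f,s,P):
    W=wpose(f,s);c=(np.atleast_2d(P)-W[:3,3])@W[:3,:3];h=np.hypot(c[:,0],c[:,1]);t=np.arctan2(h,-c[:,2]);K=f["intrinsics"]
    return np.stack([K[0,2]+K[0,0]*t*c[:,0]/h,K[1,2]-K[1,1]*t*c[:,1]/h],-1)
E
python3 - <<'E'
from workcell import *
from h import *
s=observe();f=grab_frame("wrist");pickle.dump((f,s),open("w1.pkl","wb"))
cv2.imwrite("pics/w1.png",f["color"][:,:,::-1]);print(s["joints"].round(3),f["intrinsics"],f["T_tool_cam"].round(3))
a=np.array([.0159,.0721])/.0738;b=np.array([a[1],-a[0]]);c=np.array([.5216,-.0472])
P=[np.r_[c+i*.0375*a+j*.025*b,.002] for i,j in[(1,1),(-1,1),(-1,-1),(1,-1)]];print(w2wr(f,s,P).round(0))
E
```

```text
[ 0.34   0.367 -0.511  1.946  0.228  0.885 -0.511] [[371.64829954   0.         319.37707317]
 [  0.         371.64829954 233.97097869]
 [  0.           0.           1.        ]] [[-0.001  0.96   0.279  0.077]
 [ 1.     0.001  0.     0.001]
 [-0.     0.279 -0.96  -0.163]
 [ 0.     0.     0.     1.   ]]
[[347. 207.]
 [346. 286.]
 [292. 287.]
 [289. 207.]]
```

View pics/w1.png

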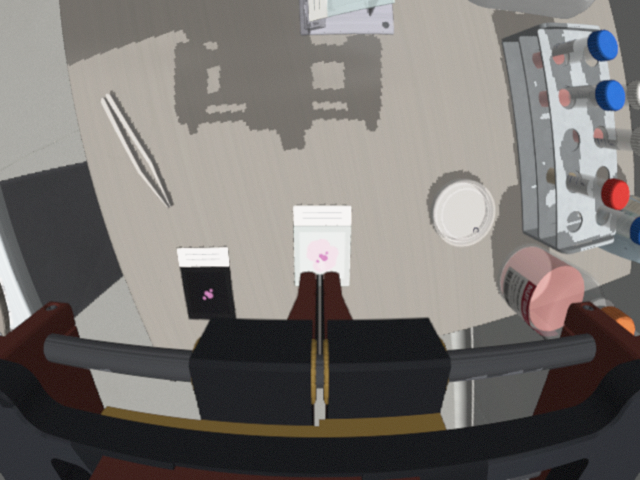

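The wrist view shows the slide at (293–351, 206–287) with its label on top and the section at (322,257). It is square to the tool and within 4 px of the prediction. Black slide at (205,285) and tweezers at (135,150) are clear. Descending.

Request:
play_rows:
  motion:
    - [0,0.1,1,0,0,0]
    - [0,0,1,0,0,0]
    - [0,0,1,0,0,0]
    - [0,0,1,0,0,0]
    - [0,0,1,0,0,0]

```text
clock: 5.65
eef_pos: [0.53, -0.0207, 0.0519]
orientation: [0.0, 0.781, 0.624, 0.0]
wrist_force: [-0.7, -0.1, 0.2]
opening: 0.001
gripper_force: 0.0
```

Request:
play_rows:
  motion:
    - [0,0,0.6,0,0,0]
    - [0,0,0.6,0,0,0]
    - [0,0,0.5,0,0,0]
    - [0,0,0.3,0,0,0]
    - [0,0,0.2,0,0,0]

```text
clock: 6.15
eef_pos: [0.5301, -0.0206, 0.0084]
orientation: [0.0, 0.781, 0.625, 0.0]
wrist_force: [0.2, 0.9, 0.3]
opening: 0.0004
gripper_force: 0.0
```

Request:
play_rows:
  motion:
    - [0,0,0.06,0,0,0]
    - [0,0,0.05,0,0,0]
    - [0,0,0.05,0,0,0]
    - [0,0,0.05,0,0,0]
    - [0,0,0,0,0,0]

```text
clock: 6.65
eef_pos: [0.53, -0.0207, 0.0045]
orientation: [0.0, 0.781, 0.625, 0.0]
wrist_force: [-0.1, 0.6, 0.2]
opening: 0.0007
gripper_force: 0.0
```

Request:
play_rows:
  motion:
    - [0,0,0.04,0,0,0]
    - [0,0,0.04,0,0,0]
    - [0,0,0.03,0,0,0]
    - [0,0,0.03,0,0,0]
    - [0,0,0,0,0,0]

```text
clock: 7.15
eef_pos: [0.53, -0.0206, 0.0024]
orientation: [0.0, 0.781, 0.625, -0.0]
wrist_force: [-2.6, 0.2, 9.7]
opening: 0.0006
gripper_force: 4.8
```

Request:
play_rows:
  motion:
    - [0,0,-0.015,0,0,0]
    - [-0.2,0.045,0,0,0,-0.27]
    - [-0.39,0.08,0,0,0,-0.27]
    - [-0.4,0.07,0,0,0,-0.27]
    - [-0.4,0.06,0,0,0,-0.27]

```text
clock: 7.65
eef_pos: [0.5309, -0.0482, 0.0024]
orientation: [0.0, 0.752, 0.659, 0.001]
wrist_force: [0.4, 3.0, 4.9]
opening: 0.0005
gripper_force: 2.2
```

Request:
play_rows:
  motion:
    - [-0.4,0.055,0,0,0,-0.27]
    - [-0.4,0.045,0,0,0,-0.27]
    - [-0.4,0.035,0,0,0,-0.27]
    - [-0.4,0.03,0,0,0,-0.27]
    - [-0.4,0.02,0,0,0,-0.27]

```text
clock: 8.15
eef_pos: [0.531, -0.0884, 0.0024]
orientation: [0.0, 0.715, 0.699, 0.001]
wrist_force: [0.8, 2.8, 4.2]
opening: 0.0004
gripper_force: 2.3
```

```bash
python3 - <<'E'
from workcell import *
from h import *
s=observe();f=grab_frame("wrist");t=grab_frame("top");pickle.dump((f,s),open("w2.pkl","wb"))
o=np.zeros((480,800,3),np.uint8)
o[:,:400]=f["color"][130:370,220:420,::-1].repeat(2,0).repeat(2,1)
o[:,400:]=cv2.resize(t["color"][200:280,430:510,::-1],(400,400),interpolation=cv2.INTER_CUBIC)[0:400].copy() if 0 else cv2.resize(t["color"][200:280,440:507,::-1],(400,480),interpolation=cv2.INTER_CUBIC)
cv2.imwrite("pics/w2.png",o);print(s["eef_pos"],s["wrist_force"],s["joints"].round(2))
E
```

```text
[ 0.53095563 -0.08841694  0.002435  ] [0.79170859 2.80163759 4.2478607 ] [ 0.41  0.61 -0.45  2.01  0.45  0.62 -0.37]
```

View pics/w2.png

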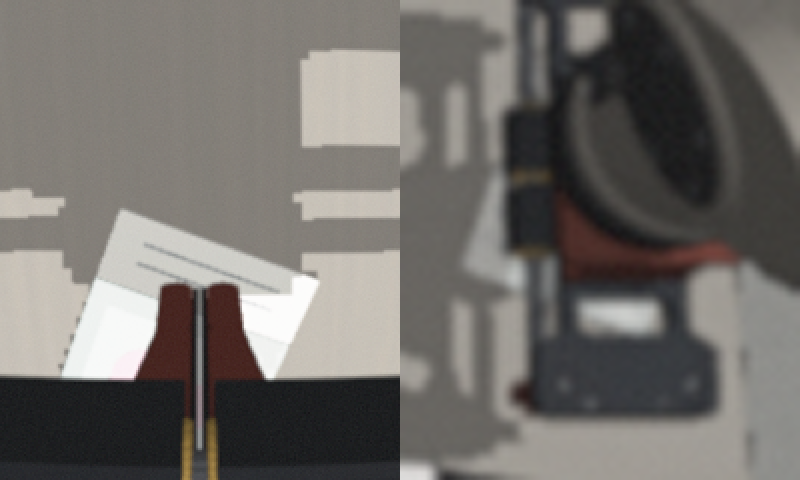

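The left half shows the label's rear edge running from (120,210) to (318,282), so the slide has turned about 20° under the shut tips instead of following. I'll lift, open the fingers about 30 mm for a two-point press, and redo it.

```bash
python3 - <<'E'
from h import *
f,s=pickle.load(open("w2.pkl","rb"))
p=[wr2w(f,s,220+u/2,130+v/2,.002) for u,v in[(120,210),(318,282),(62,375),(275,378)]]
for q in p: print(q.round(4))
w=p[1]-p[0];n=np.linalg.norm(w);a=np.array([-w[1],w[0]])/n
print("rear edge",n,"yaw",np.degrees(np.arctan2(w[1],w[0])))
m=(p[0]+p[1])[:2]/2;print("label",m-.009*a,"centre",m-.0375*a)
E
```

```text
[ 0.5145 -0.0596  0.002 ]
[ 0.5606 -0.0787  0.002 ]
[ 0.497  -0.1026  0.002 ]
[ 0.5506 -0.1044  0.002 ]
rear edge 0.0499293638454797 yaw -22.460279928980153
label [ 0.53409151 -0.07743502] centre [ 0.52320329 -0.10377315]
```

Request:
play_rows:
  motion:
    - [0,0,-0.5,0,0,0]
    - [0,0,-0.5,0,0,0]
    - [0,0,-0.5,0,0,0]
    - [0,0,-0.5,0,0,0]
    - [0,0,0,0,0,0]
  claw: -0.3

```text
clock: 8.75
eef_pos: [0.531, -0.0892, 0.0437]
orientation: [0.001, 0.716, 0.698, 0.001]
wrist_force: [0.8, -0.9, -1.3]
opening: 0.0305
gripper_force: 0.0
```

Request:
play_rows:
  motion:
    - [0.58,0.16,0,0,0,0]
    - [0,0,0,0,0,0.92]
    - [0,0,0,0,0,0.92]
    - [0,0,0,0,0,0.92]
    - [0,0,0,0,0,0.92]

```text
clock: 9.25
eef_pos: [0.5333, -0.0764, 0.0415]
orientation: [-0.0, 0.812, 0.584, -0.0]
wrist_force: [0.7, -0.2, -0.4]
opening: 0.0304
gripper_force: 0.0
```

Request:
play_rows:
  motion:
    - [0,0,0.6,0,0,0.9]
    - [0,0,0.6,0,0,0]
    - [0,0,0.4,0,0,0]
    - [0,0,0.2,0,0,0]
    - [0,0,0.1,0,0,0]

```text
clock: 9.75
eef_pos: [0.5331, -0.0774, 0.0032]
orientation: [-0.0, 0.831, 0.556, -0.0]
wrist_force: [0.4, 0.4, 0.3]
opening: 0.0307
gripper_force: 0.0
```

Request:
play_rows:
  motion:
    - [0,0,0.03,0,0,0]
    - [0,0,0.03,0,0,0]
    - [0,0,0.03,0,0,0]
    - [0,0,0,0,0,0]
    - [0,0,0,0,0,0]

```text
clock: 10.25
eef_pos: [0.5337, -0.0777, 0.0025]
orientation: [0.0, 0.832, 0.555, 0.0]
wrist_force: [0.2, -0.1, 1.1]
opening: 0.0305
gripper_force: 0.8
```

Request:
play_rows:
  motion:
    - [0,0,0.03,0,0,0]
    - [-0.24,0.1,0,0,0,-0.49]
    - [-0.244,0.09,0,0,0,-0.49]
    - [-0.247,0.08,0,0,0,-0.49]
    - [0,0,0,0,0,0]

```text
clock: 10.75
eef_pos: [0.5345, -0.0927, 0.0024]
orientation: [0.0, 0.797, 0.604, 0.001]
wrist_force: [0.3, 1.8, 7.0]
opening: 0.0307
gripper_force: 3.1
```

```bash
cat > look.py <<'E'
import sys
from workcell import *
from h import *
s=observe();f=grab_frame("wrist");pickle.dump((f,s),open(sys.argv[1]+".pkl","wb"))
x0,x1,y0,y1=map(int,sys.argv[2:6])
cv2.imwrite(f"pics/{sys.argv[1]}.png",cv2.resize(f["color"][y0:y1,x0:x1,::-1],None,fx=2,fy=2))
print(s["eef_pos"],s["orientation"],s["wrist_force"])
E
python3 look.py w3 220 420 170 330
```

```text
[ 0.53451036 -0.09267416  0.00241723] [3.18896743e-04 7.97046658e-01 6.03916636e-01 1.10447861e-03] [0.26841971 1.84567823 7.00733556]
```

View pics/w3.png

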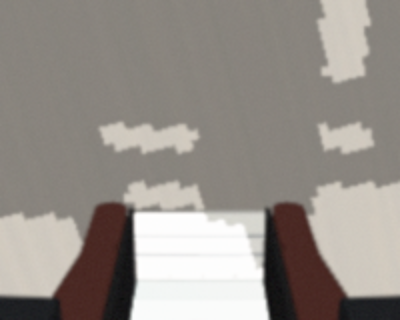

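The slide is now square to the fingers, with its rear edge level at row 210 of the crop, so it is following. Continuing.

Request:
play_rows:
  motion:
    - [-0.25,0.07,0,0,0,-0.49]
    - [-0.253,0.06,0,0,0,-0.49]
    - [-0.255,0.05,0,0,0,-0.49]
    - [-0.257,0.04,0,0,0,-0.49]
    - [-0.258,0.03,0,0,0,-0.49]

```text
clock: 11.3
eef_pos: [0.5344, -0.1174, 0.0024]
orientation: [0.0, 0.734, 0.68, 0.001]
wrist_force: [-0.2, 3.8, 7.1]
opening: 0.0307
gripper_force: 3.3
```

Request:
play_rows:
  motion:
    - [-0.26,0.02,0,0,0,-0.49]
    - [-0.26,0.01,0,0,0,-0.49]
    - [0,0,0,0,0,0]
    - [0,0,0,0,0,0]
    - [0,0,0,0,0,0]

```text
clock: 11.8
eef_pos: [0.5344, -0.1288, 0.0024]
orientation: [0.001, 0.707, 0.707, 0.001]
wrist_force: [0.0, 1.9, 6.3]
opening: 0.0312
gripper_force: 3.3
```

```bash
python3 look.py w4 220 420 170 330; python3 - <<'E'
from h import *
f,s=pickle.load(open("w4.pkl","rb"));g=f["color"].astype(float)
# edge rows: rear label edge along columns between fingers
for c in range(290,352,6):
    col=g[255:300,c].mean(1);d=np.diff(cv2.GaussianBlur(col[:,None],(1,3),0)[:,0]);k=d.argmax();print(c,255+k+.5,d[k].round(1),wr2w(f,s,c,255+k+.5,.002).round(4))
E
```

```text
[ 0.53438108 -0.12884819  0.00243098] [5.17713625e-04 7.07179552e-01 7.07033260e-01 8.84657125e-04] [0.0149852  1.90514231 6.29319958]
290 275.5 45.3 [ 0.5213 -0.1205  0.002 ]
296 275.5 46.1 [ 0.5242 -0.1205  0.002 ]
302 275.5 45.3 [ 0.527  -0.1205  0.002 ]
308 275.5 45.0 [ 0.5299 -0.1205  0.002 ]
314 275.5 44.8 [ 0.5327 -0.1205  0.002 ]
320 275.5 44.5 [ 0.5356 -0.1205  0.002 ]
326 275.5 39.2 [ 0.5385 -0.1205  0.002 ]
332 275.5 38.1 [ 0.5413 -0.1205  0.002 ]
338 275.5 42.4 [ 0.5442 -0.1205  0.002 ]
344 275.5 42.1 [ 0.547  -0.1206  0.002 ]
350 275.5 24.3 [ 0.5499 -0.1206  0.002 ]
```

Rear edge is at y=-0.1205 and square, so overhang is 26.5 mm (origin y about +0.011 in the edge frame). Lift, open and go over the overhang.

Request:
play_rows:
  motion:
    - [0,0,-0.3,0,0,0]
    - [0,0,-0.7,0,0,0]
    - [0,0,-1,0,0,0]
    - [0,0,-1,0,0,0]
    - [0,0,-1,0,0,0]

```text
clock: 12.35
eef_pos: [0.5332, -0.1298, 0.0832]
orientation: [0.0, 0.707, 0.707, -0.0]
wrist_force: [0.3, -0.1, 0.6]
opening: 0.0308
gripper_force: 0.0
```

Request:
play_rows:
  motion:
    - [-0.7,0,0,0,0,0]
    - [-0.7,0,0,0,0,0]
    - [-0.7,0,0,0,0,0]
    - [-0.7,0,0,0,0,0]
    - [0,0,0,0,0,0]
  claw: 1

```text
clock: 12.85
eef_pos: [0.5323, -0.189, 0.0805]
orientation: [-0.0, 0.709, 0.705, -0.001]
wrist_force: [-0.2, 0.8, -1.1]
opening: 0.0669
gripper_force: 0.0
```

Request:
play_rows:
  motion:
    - [0,0,0,0,0,0]
    - [0,0,0,0,0,0]
    - [0,0,0,0,0,0]
    - [0,0,0,0,0,0]
    - [0,0,0,0,0,0]

```text
clock: 13.35
eef_pos: [0.5334, -0.1852, 0.0816]
orientation: [0.0, 0.707, 0.707, 0.0]
wrist_force: [-0.3, 0.6, -0.8]
opening: 0.0876
gripper_force: 0.0
```

```bash
python3 look.py w5 160 480 100 400; python3 - <<'E'
from h import *
f,s=pickle.load(open("w5.pkl","rb"))
P=[[x,y,.002] for y in(-.1205,-.1955) for x in(.51,.56)]+[[.45,-.169,0],[.62,-.169,0]]
print(((w2wr(f,s,P)-[160,100])*2).round(0).tolist())
E
```

```text
[ 0.53338822 -0.18516263  0.081609  ] [1.29149140e-05 7.07125289e-01 7.07088272e-01 3.27582053e-05] [-0.3039364   0.63763907 -0.81918723]
[[244.0, 94.0], [398.0, 94.0], [249.0, 313.0], [393.0, 313.0], [79.0, 238.0], [563.0, 238.0]]
```

View pics/w5.png

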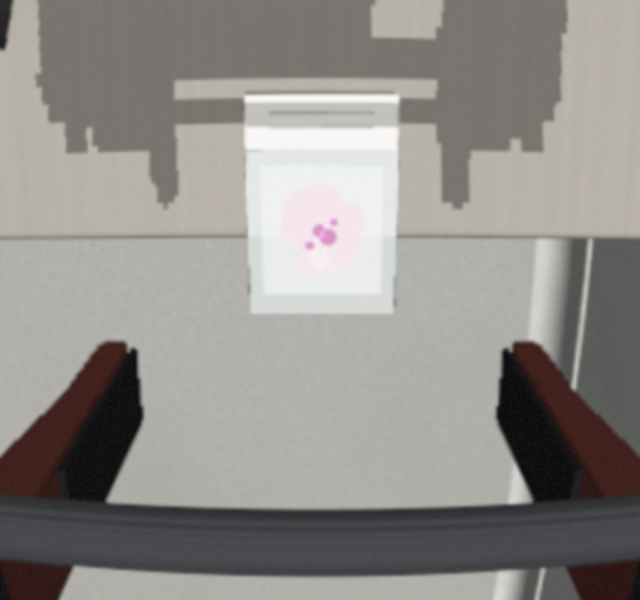

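Slide outline (245–398, 95–313) and bench edge (row 237) match the predictions: centre x 0.535, overhang about 26 mm, flat. Descending around the overhanging end.

Request:
play_rows:
  motion:
    - [0,0.08,1,0,0,0]
    - [0,0,1,0,0,0]
    - [0,0,1,0,0,0]
    - [0,0,1,0,0,0]
    - [0,0,0.5,0,0,0]

```text
clock: 13.9
eef_pos: [0.5341, -0.1853, -0.0099]
orientation: [-0.001, 0.707, 0.707, -0.0]
wrist_force: [0.9, 0.2, -0.5]
opening: 0.088
gripper_force: 0.0
```

Request:
play_rows:
  motion:
    - [0,0,0.3,0,0,0]
    - [0,0,0,0,0,0]
    - [0,0,0,0,0,0]
    - [0,0,0,0,0,0]
    - [0,0,0,0,0,0]
  claw: 0.2
  grip_force: 10

```text
clock: 14.4
eef_pos: [0.5354, -0.1858, -0.0137]
orientation: [0.001, 0.707, 0.707, 0.0]
wrist_force: [0.4, 1.1, -0.3]
opening: 0.0537
gripper_force: 0.0
```

Request:
play_rows:
  motion:
    - [0,0,0,0,0,0]
    - [0,0,0,0,0,0]
    - [0,0,0,0,0,0]
    - [0,0,0,0,0,0]
    - [0,0,0,0,0,0]
  claw: -0.1

```text
clock: 14.9
eef_pos: [0.5352, -0.1858, -0.0142]
orientation: [0.0, 0.707, 0.707, 0.0]
wrist_force: [0.1, -0.2, 3.0]
opening: 0.0498
gripper_force: 10.0
```

Request:
play_rows:
  motion:
    - [0,0,-0.2,0,0,0]
    - [0,0,-0.5,0,0,0]
    - [0,0,-0.8,0,0,0]
    - [0,0,-0.8,0,0,0]
    - [0,0,-0.8,0,0,0]
  grip_force: 15

```text
clock: 15.4
eef_pos: [0.5352, -0.1856, 0.0495]
orientation: [0.0, 0.707, 0.707, 0.0]
wrist_force: [-0.1, -0.5, 0.7]
opening: 0.0491
gripper_force: 15.0
```

Request:
play_rows:
  motion:
    - [0,0,-0.9,0,0,0]
    - [0,0,-0.9,0,0,0]
    - [0,0,-0.9,0,0,0]
    - [0.3,0,-0.9,0,0,0]
    - [0.6,0,-0.9,0,0,0]

```text
clock: 15.9
eef_pos: [0.5348, -0.1685, 0.1396]
orientation: [0.001, 0.708, 0.706, 0.0]
wrist_force: [0.4, 0.3, -0.3]
opening: 0.0494
gripper_force: 15.0
```

Request:
play_rows:
  motion:
    - [0.9,0,-0.7,0,0,0]
    - [0.9,0,-0.7,0,0,0]
    - [0.9,0,-0.6,0,0,0]
    - [0.9,0,0,0,0,0]
    - [0.9,0,0,0,0,0]

```text
clock: 16.4
eef_pos: [0.535, -0.0756, 0.1784]
orientation: [0.0, 0.707, 0.707, 0.0]
wrist_force: [-0.7, -0.5, -0.9]
opening: 0.0496
gripper_force: 15.0
```

Request:
play_rows:
  motion:
    - [0.9,0,0,0,0,0]
    - [0.9,0,0,0,0,0]
    - [0.9,0,0,0,0,0]
    - [0.9,0,0,0,0,0]
    - [0.9,0,0,0,0,0]

```text
clock: 16.9
eef_pos: [0.5345, 0.0144, 0.1778]
orientation: [-0.0, 0.707, 0.707, -0.0]
wrist_force: [-1.1, -1.0, -0.3]
opening: 0.0495
gripper_force: 15.0
```

Request:
play_rows:
  motion:
    - [0.9,0,0,0,0,0]
    - [0.9,0,0,0,0,0]
    - [0.9,0,0,0,0,0]
    - [0.9,0,0,0,0,0]
    - [0.9,0,0,0,0,0]

```text
clock: 17.4
eef_pos: [0.5344, 0.1044, 0.1778]
orientation: [-0.0, 0.707, 0.707, -0.0]
wrist_force: [0.8, 0.4, 0.1]
opening: 0.0492
gripper_force: 15.0
```

Request:
play_rows:
  motion:
    - [0.9,0,0,0,0,0]
    - [0.9,0,0,0,0,0]
    - [0.9,0,0,0,0,0]
    - [0,0,0,0,0,0]
    - [0,0,0,0,0,0]

```text
clock: 17.9
eef_pos: [0.5347, 0.1568, 0.1776]
orientation: [0.0, 0.707, 0.707, -0.0]
wrist_force: [-0.2, -0.7, -1.2]
opening: 0.0496
gripper_force: 15.0
```

```bash
python3 look.py w6 160 500 30 330;python3 - <<'E'
from workcell import *
s=observe();print(s["joints"].round(2),s["opening"],s["gripper_force"])
E
```

```text
[0.53466914 0.1567536  0.17762378] [ 2.40379860e-05  7.06862019e-01  7.07351389e-01 -3.13225023e-04] [-0.16633617 -0.73719385 -1.19835121]
[ 0.14  0.42 -0.68  1.85  0.31  0.98 -0.67] 0.049325589710941885 14.991012811660767
```

View pics/w6.png

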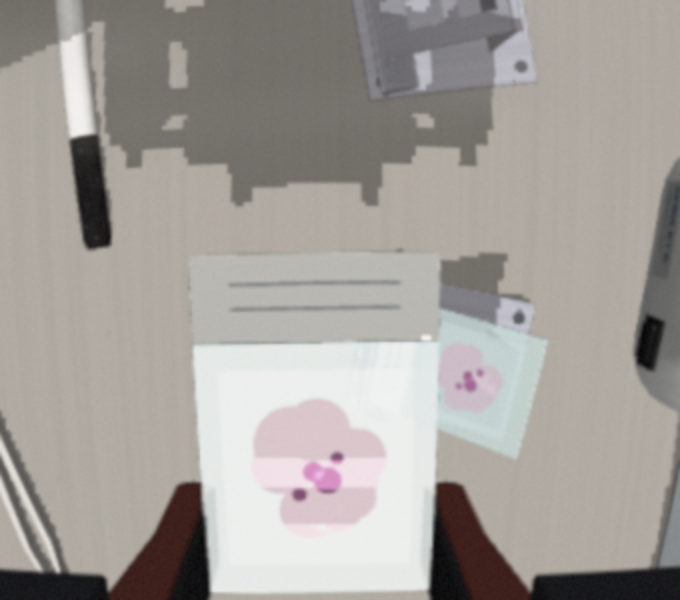

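The slide is held square by its long edges, label end forward (190–440, row 255), and the dry slide at (490,380) is clear. The free rest is only partly in frame (370–535, row 95), so I'll advance 60 mm and measure it.

Request:
play_rows:
  motion:
    - [0.6,0,-0.4,0,0,0]
    - [0.8,0,-0.4,0,0,0]
    - [0.8,0,-0.4,0,0,0]
    - [0.8,0,0,0,0,0]
    - [0,0,0,0,0,0]

```text
clock: 18.45
eef_pos: [0.5347, 0.2203, 0.2022]
orientation: [-0.001, 0.706, 0.708, 0.001]
wrist_force: [0.0, 0.1, -0.2]
opening: 0.0494
gripper_force: 15.0
```

Request:
play_rows:
  motion:
    - [0,0,0,0,0,0]
    - [0,0,0,0,0,0]
    - [0,0,0,0,0,0]
    - [0,0,0,0,0,0]
    - [0,0,0,0,0,0]

```text
clock: 18.95
eef_pos: [0.5353, 0.2159, 0.2015]
orientation: [0.0, 0.708, 0.707, -0.0]
wrist_force: [-0.6, -0.6, 1.2]
opening: 0.0498
gripper_force: 15.0
```

```bash
python3 look.py w7 300 500 20 220; python3 - <<'E'
import cv2
im=cv2.imread("pics/w7.png");cv2.imwrite("pics/w7b.png",cv2.resize(im,(600,600),interpolation=cv2.INTER_CUBIC))
from h import *
f,s=pickle.load(open("w7.pkl","rb"))
print(((w2wr(f,s,[[.5865,.3175,0],[.5465,.341,0],[.557,.279,0]])-[300,20])*3).round())
E
```

```text
[0.53533306 0.21588353 0.20148733] [ 6.19480908e-05  7.07657316e-01  7.06555808e-01 -9.79051183e-05] [-0.60371919 -0.62416491  1.2405539 ]
[[213. 251.]
 [ 89. 178.]
 [122. 367.]]
```

View pics/w7b.png

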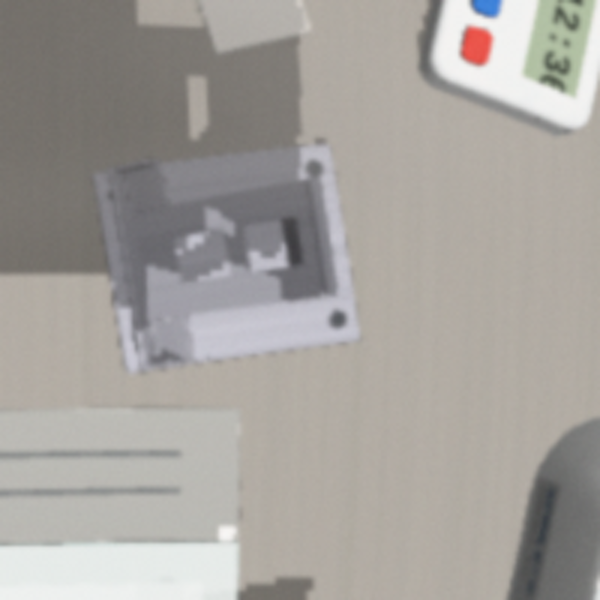

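Rest base corners in this crop: back (326,142) and (358,338), front (96,172) and (133,372). Next I'll fit them, and use the dry slide on the twin rest as a cross-check for where the slope origin sits.

```bash
python3 - <<'E'
from h import *
f,s=pickle.load(open("w7.pkl","rb"))
W=lambda u,v,z:wr2w(f,s,300+u/3,20+v/3,z)
print("cam",wpose(f,s)[:3,3])
for z in(0,.016,.0207):
    c=[W(u,v,z)[:2] for u,v in[(96,172),(133,372),(326,142),(358,338)]]
    print(z,np.round(c,4).tolist(),"front",np.linalg.norm(c[0]-c[1]).round(4),"back",np.linalg.norm(c[2]-c[3]).round(4))
b=[W(326,142,.001)[:2],W(358,338,.001)[:2]];d=b[0]-b[1];ux=np.array([d[1],-d[0]])/np.linalg.norm(d);
print("yaw",np.degrees(np.arctan2(ux[1],ux[0])))
bm=(b[0]+b[1])/2
for z in(0,.016,.0207):
    m=(W(96,172,z)+W(133,372,z))[:2]/2;print(z,"depth front->back",(bm-m)@ux, "lateral",(bm-m)@[-ux[1],ux[0]])
o=bm-.039*ux;print("rest origin",o)
print("front yaw",[np.degrees(np.arctan2(-(q:=W(96,172,z)-W(133,372,z))[0],q[1])) for z in(0,.02)])
# dry slide cross check, w6 (crop x2 from 160,30)
f,s=pickle.load(open("w6.pkl","rb"));V=lambda u,v,z:wr2w(f,s,160+u/2,30+v/2,z)[:2]
zt=.016+.075*np.sin(np.radians(38))+.0016
a,c=V(545,342,zt),V(518,458,zt);print("dry top edge",a,c,np.linalg.norm(a-c)); w=a-c;u2=np.array([w[1],-w[0]])/np.linalg.norm(w);print("yaw dry",np.degrees(np.arctan2(u2[1],u2[0])))
k=V(534,302,.001);print("base corner rel to top edge mid, along x/y of slide frame",(k-(a+c)/2)@u2,(k-(a+c)/2)@[-u2[1],u2[0]])
E
```

```text
cam [0.5364331  0.29233786 0.36444974]
0 [[0.5486, 0.3431], [0.5607, 0.2774], [0.624, 0.3561], [0.6355, 0.2907]] front 0.0667 back 0.0664
0.016 [[0.5481, 0.3408], [0.5596, 0.2781], [0.6201, 0.3533], [0.6312, 0.2907]] front 0.0638 back 0.0635
0.0207 [[0.5479, 0.3402], [0.5593, 0.2783], [0.619, 0.3524], [0.6299, 0.2908]] front 0.063 back 0.0626
yaw 9.9880011392933
0 depth front->back 0.07597119448844711 lateral -0.00014234795615839242
0.016 depth front->back 0.07689494805419643 lateral 0.0004931497161075721
0.0207 depth front->back 0.07716630066413534 lateral 0.0006798271573356509
rest origin [0.59108046 0.31651552]
front yaw [np.float64(10.36653625801805), np.float64(10.366536258018131)]
dry top edge [0.62396628 0.17947738] [0.61646118 0.13145056] 0.04860969088922996
yaw dry -8.881712668920546
base corner rel to top edge mid, along x/y of slide frame 0.012028389208052407 0.03329372013160434
```

```bash
python3 - <<'E'
from h import *
f,s=pickle.load(open("w7.pkl","rb"));g=cv2.cvtColor(f["color"],cv2.COLOR_RGB2GRAY).astype(np.float32)
o=np.array([.5908,.3165]);t=np.radians(10);ux=np.array([np.cos(t),np.sin(t)]);uy=np.array([-ux[1],ux[0]])
M=lambda x,y,z:np.r_[o+ux*x+uy*y,z]
P={"lip top L":(-.0347,.032,.0207),"lip top R":(-.0347,-.032,.0207),"corner":(-.031,-.032,.016),"panel top L":(.0179,.017,.054),"panel top R":(.0179,-.017,.054),"wide end R":(-.031+.013*.788,-.032,.024),"wide end R17":(-.031+.013*.788,-.017,.024)}
for k,v in P.items(): print(k,((w2wr(f,s,M(*v))[0]-[300,20])*3).round())
for y in(-.029,-.022,0,.022):
    xs=np.arange(-.044,-.012,.001);q=w2wr(f,s,np.array([M(x,y,.0207) for x in xs])).astype(np.float32)
    print(y,dict(zip((xs*1000).round().astype(int).tolist(),cv2.remap(g,q[:,0].copy(),q[:,1].copy(),1)[:,0].astype(int).tolist())))
xs=np.arange(.008,.030,.001)
for y in(-.014,-.005,.01):
    q=w2wr(f,s,np.array([M(x,y,.054) for x in xs])).astype(np.float32)
    print("top",y,dict(zip((xs*1000).round().astype(int).tolist(),cv2.remap(g,q[:,0].copy(),q[:,1].copy(),1)[:,0].astype(int).tolist())))
E
```

```text
lip top L [106. 166.]
lip top R [142. 370.]
corner [153. 367.]
panel top L [307. 176.]
panel top R [327. 294.]
wide end R [188. 363.]
wide end R17 [180. 315.]
-0.029 {-44: 172, -43: 172, -42: 168, -41: 160, -40: 166, -39: 189, -38: 200, -37: 198, -36: 183, -35: 175, -34: 167, -33: 146, -32: 124, -31: 113, -30: 112, -29: 109, -28: 105, -27: 111, -26: 116, -25: 117, -24: 126, -23: 141, -22: 155, -21: 160, -20: 165, -19: 178, -18: 193, -17: 200, -16: 199, -15: 199, -14: 197, -13: 199}
-0.022 {-44: 172, -43: 173, -42: 168, -41: 148, -40: 154, -39: 188, -38: 198, -37: 181, -36: 148, -35: 154, -34: 172, -33: 157, -32: 147, -31: 149, -30: 153, -29: 158, -28: 158, -27: 157, -26: 157, -25: 156, -24: 157, -23: 159, -22: 159, -21: 159, -20: 163, -19: 175, -18: 190, -17: 197, -16: 199, -15: 199, -14: 198, -13: 198}
0 {-44: 144, -43: 138, -42: 132, -41: 124, -40: 113, -39: 127, -38: 132, -37: 132, -36: 129, -35: 121, -34: 119, -33: 116, -32: 110, -31: 110, -30: 109, -29: 114, -28: 127, -27: 129, -26: 124, -25: 111, -24: 108, -23: 107, -22: 107, -21: 107, -20: 109, -19: 116, -18: 126, -17: 131, -1
[... 281 characters left out ...]
14, -20: 115, -19: 122, -18: 128, -17: 129, -16: 129, -15: 130, -14: 130, -13: 131}
top -0.014 {8: 106, 9: 108, 10: 106, 11: 107, 12: 106, 13: 106, 14: 108, 15: 105, 16: 102, 17: 98, 18: 108, 19: 123, 20: 133, 21: 157, 22: 188, 23: 195, 24: 194, 25: 183, 26: 169, 27: 168, 28: 169, 29: 170}
top -0.005 {8: 131, 9: 83, 10: 65, 11: 64, 12: 80, 13: 101, 14: 108, 15: 107, 16: 104, 17: 102, 18: 109, 19: 122, 20: 129, 21: 150, 22: 176, 23: 188, 24: 188, 25: 178, 26: 170, 27: 170, 28: 172, 29: 170}
top 0.01 {8: 114, 9: 114, 10: 113, 11: 113, 12: 114, 13: 114, 14: 113, 15: 115, 16: 113, 17: 108, 18: 114, 19: 127, 20: 132, 21: 151, 22: 181, 23: 189, 24: 190, 25: 187, 26: 176, 27: 170, 28: 171, 29: 172}
```

Slope origin is 31 mm ahead of the rest centre by both checks (dry slide top edge, panel top edge). Seat is about (0.589, 0.316, 0.039), rest yaw 10°. Turning the slide now: 100° yaw, then 38° tilt, in the air.

Request:
play_rows:
  motion:
    - [0,0,-0.3,0,0,-0.99]
    - [0,0,-0.3,0,0,-0.99]
    - [0,0,-0.3,0,0,-0.99]
    - [0,0,-0.3,0,0,-0.99]
    - [0,0,-0.3,0,0,-0.99]

```text
clock: 19.5
eef_pos: [0.5352, 0.2162, 0.2318]
orientation: [0.0, 0.553, 0.833, -0.0]
wrist_force: [0.6, 0.5, -0.4]
opening: 0.0495
gripper_force: 15.0
```

Request:
play_rows:
  motion:
    - [0,0,0,0,0,-0.99]
    - [0,0,0,0,0,-0.99]
    - [0,0,0,0,0,-0.99]
    - [0,0,0,0,0,-0.99]
    - [0,0,0,0,0,-0.99]

```text
clock: 20.0
eef_pos: [0.5353, 0.2162, 0.2316]
orientation: [0.0, 0.379, 0.926, -0.0]
wrist_force: [1.0, 0.2, -0.4]
opening: 0.0492
gripper_force: 15.0
```

Request:
play_rows:
  motion:
    - [0,0,0,0,0,-0.99]
    - [0,0,0,0,0,-0.99]
    - [0,0,0,0,0,-0.99]
    - [0,0,0,0,0,-0.99]
    - [0,0,0,0,0,-0.99]

```text
clock: 20.5
eef_pos: [0.5353, 0.2162, 0.2316]
orientation: [0.0, 0.189, 0.982, -0.0]
wrist_force: [-0.7, 0.4, -0.5]
opening: 0.0494
gripper_force: 15.0
```

Request:
play_rows:
  motion:
    - [0,0,0,0,0,-0.99]
    - [0,0,0,0,0,-0.99]
    - [0,0,0,0,0,-0.99]
    - [0,0,0,0,0,-0.99]
    - [0,0,0,0,0,-0.99]

```text
clock: 21.0
eef_pos: [0.5353, 0.2161, 0.2316]
orientation: [0.0, -0.008, 1.0, -0.0]
wrist_force: [0.2, 0.0, -0.4]
opening: 0.0496
gripper_force: 15.0
```

Request:
play_rows:
  motion:
    - [0,0,0,0,0,-0.99]
    - [0,0,0,0,0,-0.99]
    - [0,0,0,0,0,0]
    - [0,0,0,0,0,0]
    - [0,0,0,0,0,0]

```text
clock: 21.5
eef_pos: [0.5353, 0.2163, 0.2316]
orientation: [0.0, -0.084, 0.996, -0.0]
wrist_force: [-0.1, 0.7, -0.7]
opening: 0.0493
gripper_force: 15.0
```

```bash
python3 - <<'E'
from workcell import *
from h import *
s=observe();print(s["joints"].round(2),s["eef_pos"],s["orientation"],s["opening"])
for n,o,k,pts,dz in(("w6.pkl",(160,30),2,[(190,258),(440,255),(195,345),(437,342)],.0162),("w7.pkl",(300,20),3,[(237,408)],.0162)):
    f,s=pickle.load(open(n,"rb"))
    for u,v in pts:
        p=wr2w(f,s,o[0]+u/k,o[1]+v/k,s["eef_pos"][2]+dz);print(n,rot(s["orientation"]).inv().apply(p-s["eef_pos"]).round(4))
E
```

```text
[ 0.31  0.53 -1.09  1.73  0.5   1.19  0.82] [0.5352556  0.21630035 0.23157183] [ 3.00103883e-05 -8.44574272e-02  9.96427086e-01 -6.70082561e-05] 0.049346984657328195
w6.pkl [ 0.0648 -0.0246 -0.0162]
w6.pkl [ 0.0653  0.025  -0.0162]
w6.pkl [ 0.0471 -0.0242 -0.0162]
w6.pkl [ 0.0476  0.0249 -0.0162]
w7.pkl [ 0.0659  0.0246 -0.0162]
```

Request:
play_rows:
  motion:
    - [0,0,0,0,-0.92,0]
    - [0,0,0,0,-0.92,0]
    - [0,0,0,0,-0.92,0]
    - [0,0,0,0,-0.92,0]
    - [0,0,0,0,-0.92,0]

```text
clock: 22.0
eef_pos: [0.5351, 0.2165, 0.2319]
orientation: [0.184, -0.083, 0.979, 0.016]
wrist_force: [-0.4, 0.4, 0.9]
opening: 0.0494
gripper_force: 15.0
```

Request:
play_rows:
  motion:
    - [0,0,0,0,-0.92,0]
    - [0,0,0,0,-0.92,0]
    - [0,0,0,0,-0.92,0]
    - [0,0,0,0,-0.92,0]
    - [0,0,0,0,0,0]

```text
clock: 22.5
eef_pos: [0.5333, 0.216, 0.2307]
orientation: [0.324, -0.082, 0.942, 0.027]
wrist_force: [1.0, -0.7, 0.3]
opening: 0.0498
gripper_force: 15.0
```

```bash
cat > plan.py <<'E'
from workcell import *
from h import *
s=observe();print(s["joints"].round(2),s["eef_pos"],s["wrist_force"].round(1))
t=np.radians(10);ux=np.array([np.cos(t),np.sin(t),0]);uy=np.array([-ux[1],ux[0],0]);k=np.radians(38)
X=np.cos(k)*ux+[0,0,np.sin(k)];N=-np.sin(k)*ux+[0,0,np.cos(k)];O=np.array([.5603,.3111,.016])
T=np.stack([-X,uy,-N],1);A=rot(s["orientation"])
print("rotvec left (units)",((A.inv()*R.from_matrix(T)).as_rotvec()/.08).round(2))
C=s["eef_pos"]+A.apply([.0277,0.0002,-.0142]);d=C-O
print("slide in slope xyz mm",(np.array([d@X,d@uy,d@N])*1000).round(1))
for x,z in((.0435,.03),(.0415,.0),(.0375,0)):
    g=O+X*x+N*z; tcp=g-T@[.0277,.0002,-.0142]
    print(x,z,"tcp",tcp.round(4),"shift in tool units",(A.inv().apply(tcp-s["eef_pos"])/.02).round(2))
E
python3 plan.py
```

```text
[ 0.22  0.16 -0.94  2.24  1.17  0.46  0.08] [0.53328563 0.21596554 0.2306577 ] [ 1.  -0.7  0.3]
rotvec left (units) [-0.04 -0.01 -0.01]
slide in slope xyz mm [ 70.5 -88.7 209.9]
0.0435 0.03 tcp [0.606  0.319  0.0723] shift in tool units [1.34 4.47 8.98]
0.0415 0.0 tcp [0.6226 0.3219 0.0474] shift in tool units [ 1.44  4.47 10.48]
0.0375 0 tcp [0.6195 0.3213 0.045 ] shift in tool units [ 1.64  4.47 10.48]
```

Orientation error is under 0.3°. Moving to about 45 mm above the slope.

Request:
play_rows:
  motion:
    - [0.134,0.8,0.6,0,0,0]
    - [0.134,0.8,0.6,0,0,0]
    - [0.134,0.8,0.6,0,0,0]
    - [0.134,0.8,0.6,0,0,0]
    - [0.134,0.8,0.6,0,0,0]

```text
clock: 23.0
eef_pos: [0.5482, 0.3002, 0.1756]
orientation: [0.323, -0.08, 0.943, 0.027]
wrist_force: [0.1, -0.5, -0.2]
opening: 0.049
gripper_force: 15.0
```

Request:
play_rows:
  motion:
    - [0.134,0.1,1,0,0,0]
    - [0.134,0.1,1,0,0,0]
    - [0.134,0.1,1,0,0,0]
    - [0.134,0.1,1,0,0,0]
    - [0.134,0.07,1,0,0,0]

```text
clock: 23.5
eef_pos: [0.5974, 0.3173, 0.088]
orientation: [0.323, -0.08, 0.943, 0.027]
wrist_force: [0.0, -0.1, 0.3]
opening: 0.0495
gripper_force: 15.0
```

Request:
play_rows:
  motion:
    - [0,0,0,0,0,0]
    - [0,0,0,0,0,0]
    - [0,0,0,0,0,0]
    - [0,0,0,0,0,0]
    - [0,0,0,0,0,0]

```text
clock: 24.0
eef_pos: [0.5962, 0.3177, 0.0899]
orientation: [0.324, -0.081, 0.942, 0.028]
wrist_force: [0.5, -0.0, -0.6]
opening: 0.0494
gripper_force: 15.0
```

```bash
python3 plan.py; python3 look.py w8 120 520 40 340; python3 - <<'E'
from h import *
f,s=pickle.load(open("w8.pkl","rb"));t=np.radians(10)
ux=np.array([np.cos(t),np.sin(t),0]);uy=np.array([-ux[1],ux[0],0]);o=np.array([.5908,.3165,0])
im=cv2.imread("pics/w8.png")
for x,y,z,c in[(-.039,.033,0,(0,255,0)),(-.039,-.033,0,(0,255,0)),(-.0347,.03,.0207,(0,0,255)),(-.0347,-.03,.0207,(0,0,255))]:
    q=(w2wr(f,s,o+ux*x+uy*y+[0,0,z])[0]-[120,40])*2;print(q.round());cv2.drawMarker(im,tuple(int(a) for a in q),c,0,14,1)
cv2.imwrite("pics/w8o.png",im)
E
```

```text
[-0.1   0.62 -0.81  2.11  1.74  0.74 -0.45] [0.59624705 0.31765637 0.08986921] [ 0.5 -0.  -0.6]
rotvec left (units) [-0.03  0.   -0.03]
slide in slope xyz mm [46.6  0.5 49.9]
0.0435 0.03 tcp [0.606  0.319  0.0723] shift in tool units [ 0.15 -0.02  1.  ]
0.0415 0.0 tcp [0.6226 0.3219 0.0474] shift in tool units [ 0.25 -0.02  2.5 ]
0.0375 0 tcp [0.6195 0.3213 0.045 ] shift in tool units [ 0.45 -0.02  2.5 ]
[0.59624705 0.31765637 0.08986921] [ 0.32447487 -0.08074661  0.94203415  0.02770752] [ 0.45484433 -0.01009298 -0.6144527 ]
[519. 125.]
[278. 125.]
[516. 182.]
[282. 183.]
```

Request:
play_rows:
  motion:
    - [0.06,-0.02,0.6,0,0,0]
    - [0.06,0,0.6,0,0,0]
    - [0.06,0,0.6,0,0,0]
    - [0.06,0,0.4,0,0,0]
    - [0,0,0,0,0,0]

```text
clock: 24.55
eef_pos: [0.6192, 0.3206, 0.0492]
orientation: [0.323, -0.08, 0.943, 0.027]
wrist_force: [-0.5, 0.0, -0.8]
opening: 0.0496
gripper_force: 15.0
```

Request:
play_rows:
  motion:
    - [0,0,0.05,0,0,0]
    - [0,0,0.05,0,0,0]
    - [0,0,0,0,0,0]
    - [0,0,0,0,0,0]
    - [0,0,0,0,0,0]

```text
clock: 25.05
eef_pos: [0.6204, 0.3215, 0.05]
orientation: [0.324, -0.081, 0.942, 0.028]
wrist_force: [-0.1, 0.6, 0.3]
opening: 0.0494
gripper_force: 15.0
```

```bash
python3 plan.py
```

```text
[-0.11  0.72 -0.78  2.07  1.84  0.76 -0.5 ] [0.62042884 0.32148702 0.05004143] [-0.1  0.6  0.3]
rotvec left (units) [-0.03 -0.   -0.04]
slide in slope xyz mm [41.3  0.1  3.5]
0.0435 0.03 tcp [0.606  0.319  0.0723] shift in tool units [-0.11 -0.   -1.33]
0.0415 0.0 tcp [0.6226 0.3219 0.0474] shift in tool units [-0.01  0.    0.17]
0.0375 0 tcp [0.6195 0.3213 0.045 ] shift in tool units [0.19 0.   0.17]
```

Estimated 3.5 mm above the slope. Feeling for contact in small steps.

Request:
play_rows:
  motion:
    - [0,0,0.05,0,0,0]
    - [0,0,0.05,0,0,0]
    - [0,0,0,0,0,0]
    - [0,0,0,0,0,0]
    - [0,0,0,0,0,0]

```text
clock: 25.55
eef_pos: [0.6216, 0.3216, 0.0481]
orientation: [0.324, -0.081, 0.942, 0.028]
wrist_force: [-0.3, -0.1, 0.7]
opening: 0.0493
gripper_force: 15.0
```

Request:
play_rows:
  motion:
    - [0,0,0.04,0,0,0]
    - [0,0,0.03,0,0,0]
    - [0,0,0,0,0,0]
    - [0,0,0,0,0,0]
    - [0,0,0,0,0,0]

```text
clock: 26.05
eef_pos: [0.6221, 0.3218, 0.0475]
orientation: [0.324, -0.081, 0.942, 0.028]
wrist_force: [-4.6, -2.0, 6.6]
opening: 0.0494
gripper_force: 15.0
```

```bash
python3 plan.py
```

```text
[-0.11  0.73 -0.77  2.07  1.85  0.76 -0.5 ] [0.62214619 0.32179382 0.04745997] [-4.6 -2.   6.6]
rotvec left (units) [-0.03 -0.   -0.03]
slide in slope xyz mm [41.1  0.1  0.4]
0.0435 0.03 tcp [0.606  0.319  0.0723] shift in tool units [-0.12 -0.   -1.48]
0.0415 0.0 tcp [0.6226 0.3219 0.0474] shift in tool units [-0.02  0.    0.02]
0.0375 0 tcp [0.6195 0.3213 0.045 ] shift in tool units [ 0.18 -0.    0.02]
```

Contact at z=0.4 mm, force along the slope normal, which agrees with the model. Easing the pressure and sliding down towards the lip.

Request:
play_rows:
  motion:
    - [0,0,-0.02,0,0,0]
    - [0.04,0,0,0,0,0]
    - [0.04,0,0,0,0,0]
    - [0,0,0,0,0,0]
    - [0,0,0,0,0,0]

```text
clock: 26.55
eef_pos: [0.622, 0.3218, 0.0475]
orientation: [0.325, -0.08, 0.942, 0.028]
wrist_force: [-2.0, -1.2, 6.2]
opening: 0.0495
gripper_force: 15.0
```

Request:
play_rows:
  motion:
    - [0.04,0,0,0,0,0]
    - [0.02,0,0,0,0,0]
    - [0,0,0,0,0,0]
    - [0,0,0,0,0,0]
    - [0,0,0,0,0,0]

```text
clock: 27.05
eef_pos: [0.6216, 0.3219, 0.0472]
orientation: [0.326, -0.08, 0.942, 0.028]
wrist_force: [-2.0, -0.7, 6.5]
opening: 0.0494
gripper_force: 15.0
```

```bash
python3 plan.py
```

```text
[-0.11  0.73 -0.78  2.07  1.85  0.76 -0.51] [0.62156286 0.32186299 0.04719   ] [-2.  -0.7  6.5]
rotvec left (units) [-0.03  0.03 -0.04]
slide in slope xyz mm [40.5  0.3  0.4]
0.0435 0.03 tcp [0.606  0.319  0.0723] shift in tool units [-0.15 -0.01 -1.48]
0.0415 0.0 tcp [0.6226 0.3219 0.0474] shift in tool units [-0.05 -0.01  0.02]
0.0375 0 tcp [0.6195 0.3213 0.045 ] shift in tool units [ 0.15 -0.01  0.02]
```

Request:
play_rows:
  motion:
    - [0,0,-0.03,0,0,0]
    - [0,0,0,0,0,0]
    - [0,0,0,0,0,0]
    - [0,0,0,0,0,0]
    - [0,0,0,0,0,0]

```text
clock: 27.55
eef_pos: [0.6199, 0.3213, 0.0461]
orientation: [0.324, -0.081, 0.942, 0.028]
wrist_force: [1.3, 1.0, 2.1]
opening: 0.0493
gripper_force: 15.0
```

Request:
play_rows:
  motion:
    - [0.03,0,0,0,0,0]
    - [0.03,0,0,0,0,0]
    - [0,0,0,0,0,0]
    - [0,0,0,0,0,0]
    - [0,0,0,0,0,0]

```text
clock: 28.05
eef_pos: [0.6196, 0.3212, 0.046]
orientation: [0.325, -0.08, 0.942, 0.028]
wrist_force: [4.9, 0.9, 3.2]
opening: 0.0492
gripper_force: 15.0
```

```bash
python3 plan.py
```

```text
[-0.11  0.73 -0.78  2.08  1.86  0.76 -0.51] [0.6196209  0.32117475 0.04600274] [4.9 0.9 3.2]
rotvec left (units) [-0.03  0.01 -0.04]
slide in slope xyz mm [38.2 -0.   0.8]
0.0435 0.03 tcp [0.606  0.319  0.0723] shift in tool units [-0.27  0.01 -1.46]
0.0415 0.0 tcp [0.6226 0.3219 0.0474] shift in tool units [-0.17  0.01  0.04]
0.0375 0 tcp [0.6195 0.3213 0.045 ] shift in tool units [0.03 0.01 0.04]
```

Force is now along +X at 38.2 mm, so the lower edge is against the lip. Relax, hold lightly on the slope, then release and back out along the normal.

Request:
play_rows:
  motion:
    - [-0.04,0,0.03,0,0,0]
    - [0,0,0,0,0,0]
    - [0,0,0,0,0,0]
    - [0,0,0,0,0,0]
    - [0,0,0,0,0,0]

```text
clock: 28.55
eef_pos: [0.6198, 0.3212, 0.0458]
orientation: [0.324, -0.081, 0.942, 0.028]
wrist_force: [1.7, -0.1, 7.1]
opening: 0.0494
gripper_force: 15.0
```

Request:
play_rows:
  motion:
    - [0,0,0,0,0,0]
    - [0,0,0,0,0,0]
    - [0,0,0,0,0,0]
    - [0,0,0,0,0,0]
    - [0,0,0,0,0,0]
  claw: 0.4

```text
clock: 29.05
eef_pos: [0.6193, 0.3212, 0.0449]
orientation: [0.324, -0.081, 0.942, 0.028]
wrist_force: [-0.5, 0.3, 0.5]
opening: 0.0615
gripper_force: 0.0
```

```bash
python3 plan.py
```

```text
[-0.11  0.73 -0.77  2.07  1.85  0.76 -0.51] [0.61929527 0.32121103 0.04491105] [-0.5  0.3  0.5]
rotvec left (units) [-0.03 -0.02 -0.03]
slide in slope xyz mm [37.3  0.   0.2]
0.0435 0.03 tcp [0.606  0.319  0.0723] shift in tool units [-0.31  0.   -1.49]
0.0415 0.0 tcp [0.6226 0.3219 0.0474] shift in tool units [-0.21  0.    0.01]
0.0375 0 tcp [0.6195 0.3213 0.045 ] shift in tool units [-0.01  0.    0.01]
```

Released. Retracting straight along the normal, then looking.

Request:
play_rows:
  motion:
    - [0,0,-0.3,0,0,0]
    - [0,0,-0.6,0,0,0]
    - [0,0,-1,0,0,0]
    - [0,0,-1,0,0,0]
    - [0,0,-1,0,0,0]

```text
clock: 29.55
eef_pos: [0.5713, 0.3132, 0.1081]
orientation: [0.324, -0.081, 0.942, 0.028]
wrist_force: [-0.2, -0.9, -0.2]
opening: 0.0613
gripper_force: 0.0
```

Request:
play_rows:
  motion:
    - [0,0,-1,0,0,0]
    - [0,0,-1,0,0,0]
    - [0,0,-0.5,0,0,0]
    - [0,0,0,0,0,0]
    - [0,0,0,0,0,0]

```text
clock: 30.05
eef_pos: [0.5424, 0.3077, 0.1464]
orientation: [0.324, -0.081, 0.942, 0.028]
wrist_force: [-0.7, 0.1, -0.7]
opening: 0.0617
gripper_force: 0.0
```

```bash
python3 look.py w9 120 520 40 340; python3 - <<'E'
from h import *
f,s=pickle.load(open("w9.pkl","rb"));im=cv2.imread("pics/w9.png")
t=np.radians(10);ux=np.array([np.cos(t),np.sin(t),0]);uy=np.array([-ux[1],ux[0],0]);k=np.radians(38)
X=np.cos(k)*ux+[0,0,np.sin(k)];N=-np.sin(k)*ux+[0,0,np.cos(k)];O=np.array([.5603,.3111,.016])
q=(w2wr(f,s,[O+X*a+uy*b+N*.002 for a,b in[(0,.025),(0,-.025),(.075,-.025),(.075,.025)]])-[120,40])*2
print(q.round())
for p in q: cv2.drawMarker(im,tuple(int(a) for a in p),(0,255,0),0,12,1)
cv2.imwrite("pics/w9o.png",im)
E
```

```text
[0.54240034 0.30766072 0.14640315] [ 0.3242841  -0.08053868  0.9421214   0.02757911] [-0.73217514  0.06975588 -0.67863552]
[[469. 203.]
 [333. 204.]
 [337. 400.]
 [466. 399.]]
```

View pics/w9o.png

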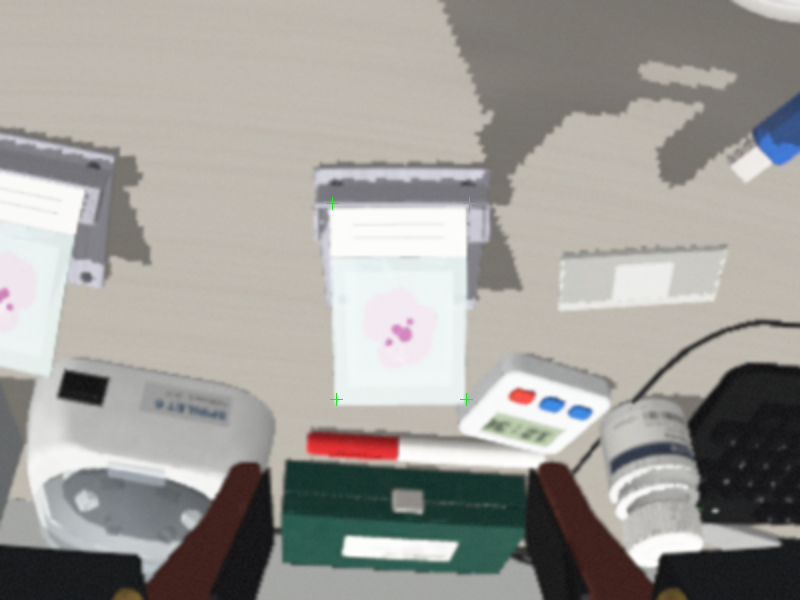

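The slide (332–468, rows 206–404) lies straight on the free rest, section up, label end at the lip. It is centred between the ears and within about 1.5 mm of the predicted corners. The dry slide, counting slide and the other things look undisturbed. Handing in.

```bash
python3 -c "
from workcell import *
print(finish_job())"
```

```text
the job is handed in; nothing more can be done
None
```

The slide is laid on the empty rest and released, section side up, with its lower edge at the lip and about centred between the ears. I handed the job in at about 30 s; no verdict came back.

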